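# Put the hex keys away and push the drawer home

### The arm

A 7-joint arm with a two-finger parallel gripper is mounted at the origin on a cart in front of the work surface, level with it; the furniture and walls round the work are solid. World frame = base frame: x ahead of the robot, y to its left, z up, the work surface at z = 0. Lengths are in m, angles in rad, forces in N, time in s.
With the tool pointing down it reaches from about 0.4 to 0.85 m from the base axis. Payload 4.5 kg.
Tool frame: the origin (TCP) lies between the finger pads; the fingertips stand r.tip_reach ahead of it and the grasp point (between the pads) lies 3 mm ahead of it (r.tip_reach is the distance from the TCP to the fingertips, in m); z points along the fingers, y is the line along which they close (so a half turn about z gives the same grasp; the last joint's range is limited). The gripper opens to 88 mm and grips with 3 to 60 N. Pads are 18 mm wide; open, the fingers measure 123 mm over their backs; the gripper's body (75 mm by 187 mm) begins 45 mm behind the grasp point.
Start: joints at [1.381, 0.689, -0.195, 1.565, 0.157, 0.902, -0.215], TCP at [0.139, -0.609, 0.261] pointing down, gripper open.
Joint ranges: [-3.01, 3.01], [-0.46, 2.08], [-1.47, 1.51], [0.13, 2.56], [-1, 4.14], [0.04, 2.09], [-2.66, 2.66]. Speed limits (rad/s): [2.57, 2.57, 3.14, 3.14, 3.14, 3.14, 3.14].

### API

Orientations are given as a unit quaternion [x, y, z, w].
In Python, from plant import r gives the robot as it stands.
- The arm moves only by the tool step_arm, never from a script. Its argument "motion" is a list of rows, each an object with "dp": the shift along the tool's x, y, z in mm, a list of three; "twist": the turn, a rotation vector about the tool's x, y, z in rad, a list of three; "hand": the opening, from -1 (shut) to 1 (fully open). In form: [{"dp": [dx, dy, dz], "twist": [rx, ry, rz], "hand": hand}, ...]. A call has 1 to 5 rows; each row is the pose to reach, as a shift and turn from the pose commanded when the call began, along the tool's axes at that moment; what a row does not reach only later rows make up. A row lasts 1/8 s, in which the tool goes at most 62.5 mm and 10.7 degrees, less where a joint would pass 70% of its speed; a pose out of reach is approached as far as the arm can. A call with a gripper value outside its range is refused whole. The fingers move at their own pace and stop on an object; "force" is the grip in N (left out, the last holds). Time passes only in rows, so rows that repeat a pose let the fingers close. It gives the time, the measured TCP pose, the force, the opening and the grip force at its end, in the units of the state.
- r.get_state(): the state, without advancing time (a new reading comes with each control period).
- r.snapshot(name): name is "side" or "top"; returns a dict with "pixels" (400x640x3 uint8, red, green, blue), "depth" (400x640 float32, m along the optical axis (not along the pixel's ray), 0 where there is no reading), "fx", "fy", "cx", "cy" (pixels), "D" ([k1, k2, p1, p2, k3] as OpenCV has them; the pictures are not rectified), "xyz" and "orientation" of the camera in the world. Camera axes: x right, y down, z forward; pixel columns grow to the right and rows downward; lengths in m; the calibration is good to about 2 mm. A picture is of the moment at which its call begins.
- r.finish_job(): hands the job in; it is judged then, once.
Trained networks look in the newest picture that a camera, given by its name, has taken for a name from the list of things; names that differ only in an ending like _2 or _b are one class to them, and where a whole thing is asked for, a point or a joint stands for the part that bears it (a point fixed in the world has none). Each returns a list of dicts, best first, with "score" (0 to 1); they miss things now and then, are a little off and sometimes report something else, mostly with a low value. They report only what shows in the picture. A call takes as long as a camera call. They do not tell look-alikes from the thing itself.
- r.search_frame(camera, thing): "at" ([x, y, z] in m, in the coordinates of the camera as it stood for that picture, good to about 4 mm: the middle of the surface that is visible of it).
The state is a dict: "clock": time; "q": joint angles; "qd": joint speeds; "joint_torque": joint torques, N m; "tool_pos": TCP position; "eef_rot": TCP orientation; "contact_force": force on the tool from outside, world axes, zero at the start; "moment": the same for the moment, N m; "opening": opening from 0.0 (shut) to 1.0 (fully open); "finger_force": force on a finger pad.
Only numpy, scipy, OpenCV 4.12 (cv2) and the standard library are available. Lean on these libraries where they do the work, as an engineer would, in place of code of your own. Each camera call takes 0.05 s, during which the arm holds its last target. There are 200 camera calls.

### The job

The upper drawer of the small bench cabinet was left open with the folding hex-key set lying across its dividers, too high to pass under the cabinet's edge. Lay the set flat on the floor of the drawer's empty compartment (it only fits lengthwise, front to back), then push the drawer gently home until its catch snaps in and holds it. Feel for the snap, stop pushing as soon as it comes and do not press the drawer hard against its rubber stops; leave the bottles, the iron head, the tape measure and the rubber block standing or lying as they are.

Things in the scene. Friction and masses are not known exactly. Their poses are not given: they have to be found in the camera images.
- cabinet: Fixed grey bench-top cabinet, 258 wide (y), 245 deep (x), 150 high; two drawers, one above the other; the lower is shut and cannot move. Origin: foot of the carcass's front face, middle of the width; x runs into the cabinet, z up. The upper bay's opening reaches from 90 to 142 mm above the bench and is 234 wide. Low things (to 20 mm) lie on the rear half of its top.
- drawer: Upper drawer, 0.95 kg, on telescopic runners (1.5 mm play). Origin: its underside, mid-width, at the rear face of its front panel; axes as the cabinet's; minus its x in the cabinet's frame is the gap to the carcass (120-140 mm at the start). Panel 12 thick, 254 wide, z -31 to 53. Box 225 long, 227 wide; floor, walls and two dividers 4 thick, wall tops at z = 44; middle compartment 44 wide.
- drawer_handle (a point): Middle of the drawer's bar pull: a level round bar about 10 thick and 100 long, parallel to the drawer front, 35 in front of it, 38 above the drawer's underside (128 above the bench). It can be pinched from above.
- empty_compartment (a point): Point on the floor of the drawer's right (-y), empty compartment, 65 behind the front panel's rear face and in the middle of the compartment's width (84). Moves with the drawer. Floor is 94 above the bench.
- hex_keys: Folding hex-key set, a bar 86 long (its y), 31 wide (its x), 22 high, 0.12 kg, red steel side plates. Origin: middle of its underside. At the start it lies across the two dividers, over the middle compartment.
- shaft_pad: Black rubber vice block 38 x 50 x 32 in the drawer's left compartment. Origin: middle of its underside. Stays there.
- epoxy_a: Bottle 42 across, 115 high, standing on the bench to the right of the cabinet. Origin: middle of its foot.
- epoxy_b: Second bottle of the same shape, beside the first. Origin: middle of its foot.
- iron_head: Forged club head 79 x 88 x 11, lying on the bench. Origin: middle of its underside.
- tape_measure: Tape measure 32 x 82 x 66, standing on the bench. Origin: middle of its underside.
- stop_left (a joint): Left of two rubber stops, 84 apart, in the cabinet's front rail, that the drawer's front panel meets when home: how far it is squeezed (m). 0 until then, about 1.3 mm at home from the catch's own pull; 1.9 mm, a push of some 10 N more, is too hard.
- stop_right (a joint): The same for the right stop. Between them sits the catch: a 10 mm ball stud on the panel's back snaps between two sprung rollers. You feel some 15 N over 6 mm, then it draws the drawer in the last 4 mm by itself. Catch and stops are set on slotted screws, hidden behind the panel: the gap left at home is anywhere from 1 to 15 mm.
Not all that is in view belongs to the job. What is shaped like the hex_keys but orange is not meant.

How it is judged:
On the way:
1. the hex-key set lies flat on the floor of the empty compartment, let go, with the drawer still open (z of hex_keys in the frame of drawer below 0.009 m and y of hex_keys in the frame of drawer between -0.11 and -0.03 m and x of hex_keys in the frame of drawer above 0 m and angle between hex_keys's own z axis and vertical below 0.15 rad and contact force between the fingers and hex_keys below 0.1 N and x of drawer in the frame of cabinet below -0.05 m), for 0.2 s.
At the end, for the whole second after the job is handed in: The drawer is home and at rest: the catch holds its panel against the rubber stops (one squeezed by over 0.5 mm, gap under 16.5 mm); the hex-key set lies flat (within 5 mm of the floor, tilted under 0.15 rad) in the drawer's right compartment (value of joint any of stop_left, stop_right above 0.0005 m and x of drawer in the frame of cabinet above -0.0165 m and z of hex_keys in the frame of drawer below 0.009 m and angle between hex_keys's own z axis and vertical below 0.15 rad and y of hex_keys in the frame of drawer between -0.11 and -0.03 m and x of hex_keys in the frame of drawer above 0 m and linear speed of drawer below 0.01 m/s); the robot touches nothing.
It fails at once if pushing goes on after the snap: a rubber stop is squeezed by more than 1.9 mm (value of joint any of stop_left, stop_right above 0.0019 m).
It fails at once if a bottle is tipped or shifted by more than 30 mm (angle between any of epoxy_a, epoxy_b's own z axis and vertical above 0.4 rad or distance of any of epoxy_a, epoxy_b from where it was at the start of the episode above 0.03 m).
It fails at once if the iron head or the tape measure is shifted by more than 30 mm (distance of any of iron_head, tape_measure from where it was at the start of the episode above 0.03 m).
It fails at once if the rubber block is taken from its compartment (z of shaft_pad in the frame of drawer above 0.03 m or y of shaft_pad in the frame of drawer below 0.03 m).
It also fails if it takes over 61 s, if anything falls off the work surface, if the arm or the gripper's body presses on something with over 40 N, if the wrist force passes 120 N, or if a joint passes its speed limit or range.

## Working session

There is one attempt and no reset: what is moved stays moved. The work goes in short steps, Python scripts to look and compute and a tool call to move; the robot and the scene stay as the last step left them, time stands still between calls to the robot, and variables do not carry over. Pictures are saved under pics/ and viewed, at most 10 in all, crops included, and the job is handed in when it is done.

Besides the shell and the picture viewer there is one more tool, called after "Call:" as name(argument=value, ...), one argument or row to a line, values as JSON. step_arm: Moves the arm, as the interface text tells. Its arguments: {"type":"object","properties":{"motion":{"type":"array"},"force":{"type":"number"}},"required":["motion"]}

```bash
ls; mkdir -p pics
cat > h.py <<'E'
import numpy as np,cv2
from plant import r
from scipy.spatial.transform import Rotation as R
def T(s): return R.from_quat(s["orientation"]).as_matrix(),np.array(s["xyz"])
def w(s,p): A,t=T(s); return A@np.array(p)+t
def px(s,P):
    A,t=T(s); c=A.T@(np.array(P)-t)
    K=np.array([[s["fx"],0,s["cx"]],[0,s["fy"],s["cy"]],[0,0,1.]])
    return cv2.projectPoints(c.reshape(1,3),np.zeros(3),np.zeros(3),K,np.array(s["D"],float))[0].ravel()
def cloud(s):
    K=np.array([[s["fx"],0,s["cx"]],[0,s["fy"],s["cy"]],[0,0,1.]])
    v,u=np.mgrid[0:400,0:640]
    n=cv2.undistortPoints(np.stack([u,v],-1).reshape(-1,1,2).astype(float),K,np.array(s["D"],float)).reshape(400,640,2)
    d=s["depth"]; c=np.dstack([n[...,0]*d,n[...,1]*d,d]); A,t=T(s); return c@A.T+t
def save(n,im): cv2.imwrite("pics/"+n,cv2.cvtColor(im,cv2.COLOR_RGB2BGR))
E
python3 - <<'E'
from h import *
st=r.get_state(); print({k:np.round(v,3) for k,v in st.items()}, r.tip_reach)
for c in ("side","top"):
    s=r.snapshot(c); save(c+"0.png",s["pixels"]); np.savez(c+"0.npz",**s)
    print(c,np.round(s["xyz"],3),np.round(s["orientation"],3),s["fx"],s["D"])
    for n in ("hex_keys","drawer","drawer_handle","empty_compartment","cabinet","epoxy_a","shaft_pad","tape_measure","iron_head"):
        for d in r.search_frame(c,n)[:3]:
            P=w(s,d["at"]); print(n,round(d["score"],2),np.round(P,3),np.round(px(s,P)))
E
```

```text
pics
{'clock': np.float64(0.0), 'q': array([ 1.381,  0.69 , -0.194,  1.566,  0.157,  0.903, -0.215]), 'qd': array([-0.001,  0.001, -0.001, -0.002,  0.001, -0.   , -0.001]), 'joint_torque': array([ 0.0000e+00, -5.2756e+01, -1.2670e+00, -1.5343e+01, -5.3000e-02,
        6.0000e-03,  0.0000e+00]), 'tool_pos': array([ 0.139, -0.609,  0.26 ]), 'eef_rot': array([ 0.994,  0.112, -0.   , -0.001]), 'contact_force': array([-0.108, -0.495,  0.739]), 'moment': array([-0.001, -0.059, -0.003]), 'finger_force': np.float64(0.0), 'opening': np.float64(0.998)} 0.022
side [ 0.315 -1.26   0.652] [ 0.838 -0.052  0.038 -0.543] 460.9275353615766 [0.04183422 0.         0.         0.         0.        ]
hex_keys 0.57 [0.502 0.186 0.154] [325. 165.]
drawer 0.56 [0.507 0.164 0.126] [327. 175.]
drawer_handle 0.85 [0.503 0.167 0.123] [326. 176.]
empty_compartment 0.86 [0.5   0.161 0.126] [325. 176.]
cabinet 0.88 [0.701 0.06  0.129] [393. 184.]
epoxy_a 0.85 [ 0.618 -0.039  0.072] [373. 214.]
epoxy_a 0.73 [ 0.501 -0.033  0.075] [334. 215.]
epoxy_a 0.17 [0.499 0.162 0.126] [325. 176.]
tape_measure 0.82 [ 0.506 -0.344  0.036] [354. 284.]
iron_head 0.49 [0.339 0.281 0.017] [277. 195.]
top [0.299 0.005 1.135] [-0.697  0.712 -0.069  0.06 ] 414.65302025411967 [0.00491306 0.         0.         0.         0.        ]
hex_keys 0.95 [0.507 0.199 0.152] [232. 183.]
hex_keys 0.72 [0.338 0.116 0.021] [272. 255.]
drawer 0.62 [0.502 0.193 0.09 ] [239. 189.]
drawer_handle 0.85 [0.498 0.193 0.097] [239. 190.]
empty_compartment 0.82 [0.499 0.191 0.094] [240. 191.]
cabinet 0.92 [0.699 0.17  0.148] [245. 108.]
cabinet 0.44 [0.499 0.193 0.095] [239. 190.]
epoxy_a 0.81 [ 0.604 -0.026  0.085] [324. 150.]
epoxy_a 0.53 [ 0.492 -0.025  0.091] [325. 192.]
shaft_pad 0.61 [0.53  0.259 0.122] [211. 177.]
tape_measure 0.77 [ 0.5   -0.313  0.064] [433. 188.]
iron_head 0.89 [0.34  0.288 0.012] [208. 255.]
```

View pics/top0.png

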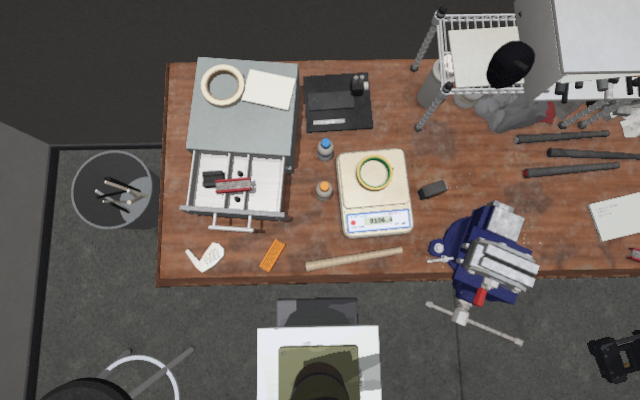

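View pics/side0.png

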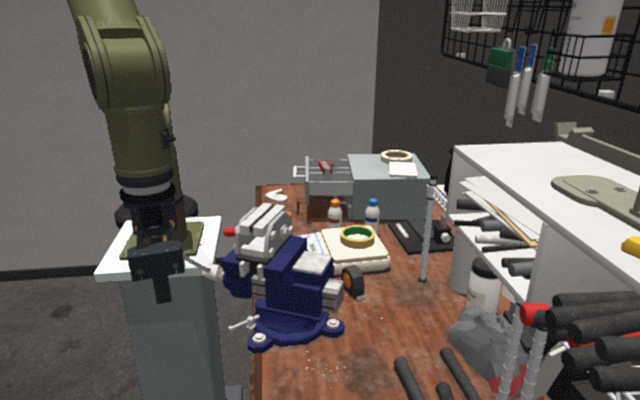

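Run:
```python
from h import *
s=dict(np.load("top0.npz")); 
save("crop.png",cv2.resize(s["pixels"][60:280,150:370],None,fx=2.7,fy=2.7,interpolation=2))
P=cloud(s); I=s["pixels"].astype(int)
def rect(m,n):
    q=P[m&(s["depth"]>0)]; (c,sz,a)=cv2.minAreaRect((q[:,:2]*1000).astype(np.float32)); print(n,len(q),np.round(c,1),np.round(sz,1),round(a,1),"z",np.round(np.percentile(q[:,2],[5,50,95]),3),np.round(cv2.boxPoints((c,sz,a))).tolist())
x,y,z=P[...,0],P[...,1],P[...,2]
red=(I[...,0]>1.6*I[...,1])&(I[...,0]>1.6*I[...,2])&(I[...,0]>70)
rect(red&(z>.12)&(x>.43)&(x<.6),"red")
rect((z>.138)&(z<.165)&(x>.56)&(y>0)&(y<.36),"cabtop")
rect((z>.115)&(z<.150)&(x<.56)&(x>.43)&(y>0)&(y<.36)&~red,"drawer")
```

```text
red 176 [502.4 202.6] [32.7 92.7] 1.2 z [0.142 0.155 0.159] [[485.0, 249.0], [487.0, 156.0], [520.0, 157.0], [518.0, 249.0]]
cabtop 9585 [744.2 181.3] [358.6 340.3] 89.7 z [0.147 0.151 0.162] [[573.0, 3.0], [913.0, 1.0], [915.0, 360.0], [575.0, 361.0]]
drawer 1412 [495.4 202. ] [253.7 129.4] 89.4 z [0.117 0.134 0.146] [[429.0, 76.0], [559.0, 74.0], [561.0, 328.0], [432.0, 330.0]]
```

View crop.

The top view shows the red set across the dividers at (235,185), the rubber block at (212,179) and the orange look-alike on the bench at (272,255). The bottles are at (325,150) and (325,190), and the pull is at about (232,228). The side view shows the red set at (325,165), above the open drawer. Only two things could be taken for the hex set: the red one at (235,185) and the orange one at (272,255). I choose the red one and check it in a close crop.

View pics/crop.png

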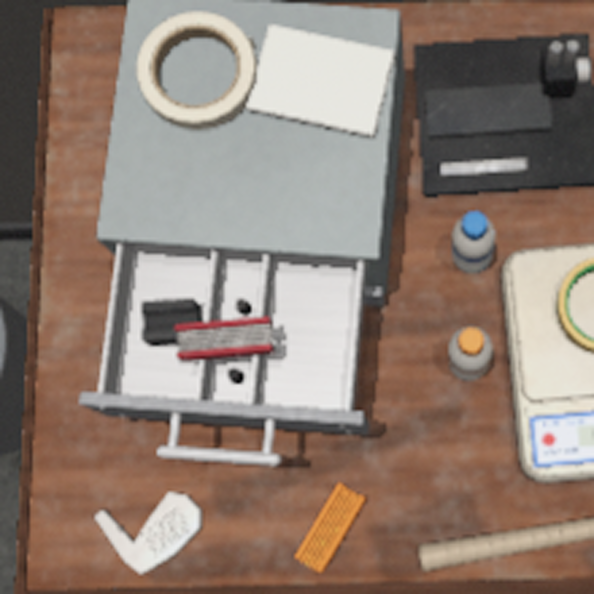

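Run:
```python
from h import *
s=dict(np.load("top0.npz")); P=cloud(s); I=s["pixels"].astype(int)
# sample cloud along drawer: columns & rows
def row(v,us): print("v",v,[(u,*(np.round(P[v,u]*1000).astype(int).tolist())) for u in us])
def col(u,vs): print("u",u,[(v,*(np.round(P[v,u]*1000).astype(int).tolist())) for v in vs])
row(200,range(180,300,4)); col(270,range(145,235,3)); col(240,range(200,240,2))
x,y,z=P[...,0],P[...,1],P[...,2]
red=(I[...,0]>1.6*I[...,1])&(I[...,0]>1.6*I[...,2])&(I[...,0]>70)&(z>.1)&(x>.43)&(x<.6)&(y<.35)
v,u=np.nonzero(red);print(u.min(),u.max(),v.min(),v.max())
m=(z>.150)&(x<.56)&(x>.43)&(y>0.1)&(y<.28); q=P[m]; print(len(q),cv2.minAreaRect((q[:,:2]*1000).astype(np.float32)),np.percentile(q[:,2],[5,50,95]))
q=P[m]; d=q[:,:2]-q[:,:2].mean(0); print(np.linalg.svd(d,full_matrices=False)[2][0])
s2=dict(np.load("side0.npz")); P2=cloud(s2);I=s2["pixels"].astype(int)
m=(I[...,0]>1.6*I[...,1])&(I[...,0]>1.6*I[...,2])&(I[...,0]>70)&(P2[...,2]>.12)&(P2[...,0]>.43)&(P2[...,0]<.6)&(P2[...,1]>0.05)&(P2[...,1]<.3)
q=P2[m];print("side red",len(q),np.percentile(q,[2,50,98],axis=0))
m=(P2[...,2]>.11)&(P2[...,0]<.45)&(P2[...,0]>.36)&(P2[...,1]>0.05)&(P2[...,1]<.35)&(P2[...,2]<.15)
q=P2[m];print("side handle",len(q),np.percentile(q,[2,50,98],axis=0))
```

```text
v 200 [(180, 494, 374, -3), (184, 493, 362, -1), (188, 471, 311, 131), (192, 476, 310, 99), (196, 476, 301, 95), (200, 477, 292, 91), (204, 476, 282, 92), (208, 476, 271, 96), (212, 476, 261, 93), (216, 476, 252, 92), (220, 475, 241, 95), (224, 469, 223, 131), (228, 475, 220, 96), (232, 475, 211, 92), (236, 471, 197, 112), (240, 474, 190, 97), (244, 468, 174, 131), (248, 474, 170, 94), (252, 474, 160, 94), (256, 473, 149, 98), (260, 474, 140, 91), (264, 473, 130, 92), (268, 473, 119, 94), (272, 472, 109, 96), (276, 473, 99, 93), (280, 467, 86, 126), (284, 488, 86, -1), (288, 487, 74, 1), (292, 487, 63, -1), (296, 486, 52, 3)]
u 270 [(145, 600, 108, 153), (148, 592, 108, 152), (151, 584, 108, 153), (154, 579, 109, 146), (157, 586, 114, 94), (160, 578, 114, 94), (163, 569, 114, 94), (166, 561, 114, 95), (169, 554, 114, 93), (172, 546, 114, 92), (175, 537, 114, 98), (178, 530, 114, 95), (181, 522, 114, 94), (184, 514, 114, 95), (187, 505, 114, 98), (190, 498, 114, 95), (193, 491, 114, 95), (196, 484, 115, 90), (199, 475, 114, 97), (202, 468, 114, 93), (205, 460, 114, 96), (208, 452, 114
[... 331 characters left out ...]
), (214, 434, 184, 128), (216, 434, 191, 86), (218, 440, 207, -4), (220, 435, 207, -1), (222, 429, 206, 0), (224, 423, 206, 1), (226, 418, 206, -2), (228, 399, 183, 132), (230, 395, 183, 131), (232, 401, 206, 1), (234, 396, 206, 1), (236, 391, 206, 1), (238, 385, 205, 3)]
214 250 177 192
384 ((503.37091064453125, 198.9148406982422), (31.751737594604492, 85.19580841064453), 4.15132999420166) [0.1505267  0.15394666 0.15833241]
[-0.06599546  0.99781992]
side red 58 [[0.48646911 0.15591547 0.14139886]
 [0.49417389 0.18829487 0.15394341]
 [0.51896027 0.23930402 0.15925903]]
side handle 230 [[0.39562568 0.07496272 0.11181099]
 [0.43286235 0.15788419 0.13406255]
 [0.44884322 0.27095189 0.14661154]]
```

The crop confirms the red folding set, with silver keys at its right end, lying over the two dividers at crop (230,338). The right compartment is empty and the pull is at crop (218,456). Next I fit the drawer's yaw and work out the targets.

```bash
cat >> h.py <<'E'
def go(p,yaw):
    st=r.get_state(); A=R.from_quat(st["eef_rot"]); p=np.array(p)
    B=R.from_matrix(np.array([[np.cos(yaw),np.sin(yaw),0],[np.sin(yaw),-np.cos(yaw),0],[0,0,-1]]))
    return np.round(A.inv().apply(p-st["tool_pos"])*1000,1),np.round((A.inv()*B).as_rotvec(),3)
E
python3 - <<'E'
from h import *
s=dict(np.load("top0.npz")); P=cloud(s)
x,y,z=P[...,0],P[...,1],P[...,2]
def line(m,n):
    q=P[m][:,:2]; c=q.mean(0); f=cv2.fitLine((q*1000).astype(np.float32),cv2.DIST_HUBER,0,.01,.01).ravel(); print(n,len(q),np.round(f,3),np.percentile(P[m],[1,99],axis=0).round(3).tolist())
line((z>.137)&(z<.15)&(x>.425)&(x<.46)&(y>.08)&(y<.32),"panel top")
line((z>.118)&(z<.14)&(x>.455)&(x<.56)&(y>.29)&(y<.32),"L wall")
line((z>.118)&(z<.14)&(x>.455)&(x<.56)&(y>.075)&(y<.1),"R wall")
line((z>.118)&(z<.14)&(x>.455)&(x<.485)&(y>.165)&(y<.18),"R div")
line((z>.118)&(z<.14)&(x>.525)&(x<.565)&(y>.16)&(y<.18),"R div back")
line((z>.118)&(z<.14)&(x>.38)&(x<.41)&(y>.12)&(y<.28),"handle")
v,u=np.nonzero((z>.14)&(x>.56)&(x<.6)&(y>.06)&(y<.33))
front=[]
for uu in range(195,295,6):
    k=np.nonzero((z[:,uu]>.143)&(x[:,uu]>.55)&(x[:,uu]<.62))[0]
    if len(k): front.append(P[k.max(),uu])
print(np.round(front,3).tolist())
print(go([.45,-.3,.33],1.0),go([.503,.199,.23],1.637))
E
```

```text
panel top 524 [9.40000e-02 9.96000e-01 4.40736e+02 1.99215e+02] [[0.426, 0.083, 0.138], [0.457, 0.318, 0.148]]
L wall 152 [ 9.95000e-01 -9.50000e-02  5.12013e+02  3.06366e+02] [[0.457, 0.301, 0.118], [0.559, 0.314, 0.139]]
R wall 97 [ 9.95000e-01 -1.00000e-01  5.05691e+02  8.39010e+01] [[0.456, 0.078, 0.119], [0.559, 0.09, 0.138]]
R div 35 [ 9.95000e-01 -9.90000e-02  4.70694e+02  1.74492e+02] [[0.457, 0.172, 0.119], [0.485, 0.178, 0.137]]
R div back 44 [ 9.95000e-01 -1.02000e-01  5.45454e+02  1.67768e+02] [[0.528, 0.165, 0.119], [0.563, 0.172, 0.136]]
handle 212 [8.60000e-02 9.96000e-01 4.00504e+02 2.04694e+02] [[0.391, 0.154, 0.129], [0.408, 0.259, 0.138]]
[[0.597, 0.292, 0.15], [0.594, 0.277, 0.15], [0.594, 0.263, 0.149], [0.591, 0.249, 0.147], [0.591, 0.234, 0.147], [0.59, 0.219, 0.149], [0.588, 0.204, 0.148], [0.587, 0.189, 0.151], [0.584, 0.174, 0.149], [0.583, 0.159, 0.152], [0.583, 0.146, 0.145], [0.581, 0.13, 0.151], [0.578, 0.116, 0.148], [0.578, 0.101, 0.15], [0.576, 0.086, 0.154], [0.574, 0.071, 0.15], [0.615, 0.057, 0.143]]
(array([ 372.2, -232.6,  -69.3]), array([ 0.   ,  0.   , -0.776])) (array([ 534.6, -707.4,   30.7]), array([ 0.   ,  0.   , -1.413]))
```

Call:
step_arm(
  motion=[
    {"dp":[40,-30,-60],"twist":[0,0,-0.15],"hand":1},
    {"dp":[90,-60,-90],"twist":[0,0,-0.3],"hand":1},
    {"dp":[140,-90,-110],"twist":[0,0,-0.45],"hand":1},
    {"dp":[190,-120,-120],"twist":[0,0,-0.6],"hand":1},
    {"dp":[240,-150,-120],"twist":[0,0,-0.7],"hand":1},
  ],
)

```text
clock: 1.62
tool_pos: [0.3349, -0.4148, 0.3818]
eef_rot: [0.895, 0.447, 0.0, 0.001]
contact_force: [0.9, -0.9, -0.3]
opening: 0.998
finger_force: 0.0
```

Run:
```python
from h import *
st=r.get_state(); print(st["clock"],st["q"].round(2),st["tool_pos"].round(3))
s=dict(np.load("top0.npz")); P=cloud(s); m=(P[...,0]>.25)&(P[...,0]<.75)&(P[...,1]>-.6)&(P[...,1]<.05); print(np.percentile(P[m][:,2],99.9), P[m&(P[...,2]>.15)][:,:2].min(0) if (m&(P[...,2]>.15)).any() else 0)
print(go([.45,0,.32],1.6),go([.503,.199,.23],1.637))
```

```text
1.625 [ 1.08  0.45 -0.44  1.66  0.21  1.07 -0.06] [ 0.335 -0.415  0.382]
1.135180773852846 [ 0.25002738 -0.59998448]
(array([ 400.8, -157.2,   61. ]), array([ 0.003,  0.002, -0.673])) (array([ 591.9, -234.6,  150.6]), array([ 0.003,  0.002, -0.71 ]))
```

Call:
step_arm(
  motion=[
    {"dp":[55,-20,0],"twist":[0,0,-0.15],"hand":1},
    {"dp":[110,-40,0],"twist":[0,0,-0.3],"hand":1},
    {"dp":[165,-62,0],"twist":[0,0,-0.45],"hand":1},
    {"dp":[220,-84,10],"twist":[0,0,-0.6],"hand":1},
    {"dp":[275,-106,20],"twist":[0,0,-0.65],"hand":1},
  ],
)

```text
clock: 2.25
tool_pos: [0.415, -0.1308, 0.3605]
eef_rot: [0.705, 0.709, 0.0, 0.001]
contact_force: [1.4, -0.6, -1.0]
opening: 0.999
finger_force: 0.0
```

Run:
```python
from h import *
st=r.get_state(); print(st["clock"],st["q"].round(2),st["tool_pos"].round(3))
print(go([.503,.199,.22],1.637))
```

```text
2.25 [ 0.69  0.36 -0.68  1.94  0.28  0.93 -0.12] [ 0.415 -0.131  0.361]
(array([329.5,  89.4, 140.5]), array([ 0.001,  0.001, -0.061]))
```

Call:
step_arm(
  motion=[
    {"dp":[60,16,20],"twist":[0,0,-0.05],"hand":0.14},
    {"dp":[120,33,50],"twist":[0,0,-0.06],"hand":0.14},
    {"dp":[180,50,80],"twist":[0,0,-0.06],"hand":0.14},
    {"dp":[240,65,100],"twist":[0,0,-0.06],"hand":0.14},
    {"dp":[300,81,120],"twist":[0,0,-0.06],"hand":0.14},
  ],
)

```text
clock: 2.88
tool_pos: [0.4901, 0.1499, 0.2462]
eef_rot: [0.685, 0.729, -0.0, 0.0]
contact_force: [0.1, -0.8, 0.1]
opening: 0.573
finger_force: 0.0
```

Call:
step_arm(
  motion=[
    {"dp":[30,8,0],"twist":[0,0,0],"hand":0.14},
    {"dp":[30,8,0],"twist":[0,0,0],"hand":0.14},
  ],
)

```text
clock: 3.12
tool_pos: [0.4957, 0.1822, 0.247]
eef_rot: [0.683, 0.731, 0.001, -0.001]
contact_force: [0.5, -1.2, -0.8]
opening: 0.57
finger_force: 0.0
```

Run:
```python
from h import *
st=r.get_state(); print(st["clock"],st["q"].round(2),st["tool_pos"].round(4),st["opening"],st["contact_force"].round(1))
print(go([.503,.199,.159],1.637))
s=r.snapshot("top"); save("top1.png",cv2.resize(s["pixels"][110:250,150:350],None,fx=3.5,fy=3.5,interpolation=2))
```

```text
3.125 [-0.09  0.63 -0.58  1.86  0.47  0.79 -0.84] [0.4957 0.1822 0.247 ] 0.5697996472830176 [ 0.5 -1.2 -0.8]
(array([16.1,  8.4, 88. ]), array([ 0.001, -0.002,  0.001]))
```

View pics/top1.png

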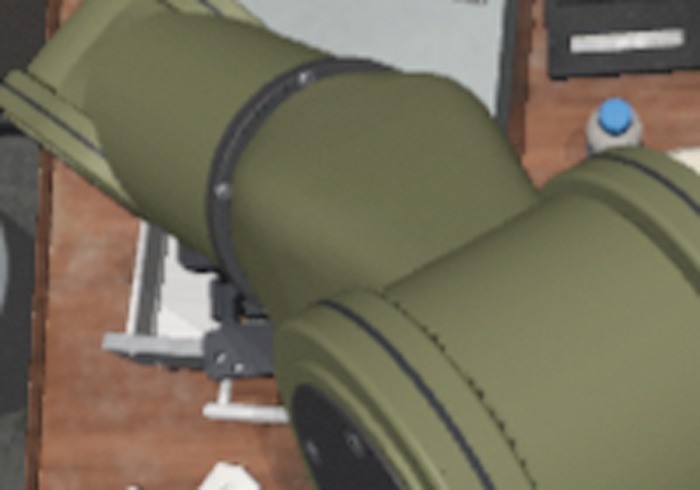

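The arm now hides the set; the drawer front and pull at crop (150–280, 340–410) look unmoved. Descending to grasp.

Call:
step_arm(
  motion=[
    {"dp":[16,8,30],"twist":[0,0,0],"hand":0.14},
    {"dp":[16,8,55],"twist":[0,0,0],"hand":0.14},
    {"dp":[16,8,75],"twist":[0,0,0],"hand":0.14},
    {"dp":[16,8,88],"twist":[0,0,0],"hand":0.14},
    {"dp":[16,8,88],"twist":[0,0,0],"hand":0.14},
  ],
)

```text
clock: 3.8
tool_pos: [0.5025, 0.1938, 0.1586]
eef_rot: [0.685, 0.729, -0.001, 0.0]
contact_force: [0.2, -0.3, 0.2]
opening: 0.567
finger_force: 0.0
```

Call:
step_arm(
  motion=[
    {"dp":[4,0,0],"twist":[0,0,0],"hand":-0.2},
    {"dp":[4,0,0],"twist":[0,0,0],"hand":-0.5},
    {"dp":[4,0,0],"twist":[0,0,0],"hand":-0.6},
    {"dp":[4,0,0],"twist":[0,0,0],"hand":-0.6},
  ],
  force=25,
)

```text
clock: 4.3
tool_pos: [0.5028, 0.1999, 0.1597]
eef_rot: [0.684, 0.729, 0.001, 0.0]
contact_force: [-0.5, 0.5, 4.6]
opening: 0.346
finger_force: 25.0
```

Call:
step_arm(
  motion=[
    {"dp":[0,0,-10],"twist":[0,0,0],"hand":-0.6},
    {"dp":[0,0,-35],"twist":[0,0,0],"hand":-0.6},
    {"dp":[0,0,-60],"twist":[0,0,0],"hand":-0.6},
    {"dp":[0,0,-60],"twist":[0,0,0],"hand":-0.6},
  ],
)

```text
clock: 4.8
tool_pos: [0.5032, 0.1995, 0.2205]
eef_rot: [0.685, 0.729, 0.001, 0.001]
contact_force: [0.1, -0.4, -1.1]
opening: 0.346
finger_force: 25.0
```

Run:
```python
from h import *
st=r.get_state(); print(st["tool_pos"].round(4),st["opening"]*88,st["contact_force"].round(1))
print(go([.508,.124,.2],3.046))
```

```text
[0.5032 0.1995 0.2205] 30.46569538260978 [ 0.1 -0.4 -1.1]
(array([-75.7,  -0. ,  20.4]), array([ 3.000e-03,  1.000e-03, -1.413e+00]))
```

Gripped at 30.5 mm, and the wrist feels its 1.1 N. I turn it −1.413 rad about tool z over the right compartment.

Call:
step_arm(
  motion=[
    {"dp":[-15,0,0],"twist":[0,0,-0.18],"hand":-0.6},
    {"dp":[-30,0,0],"twist":[0,0,-0.36],"hand":-0.6},
    {"dp":[-45,0,0],"twist":[0,0,-0.54],"hand":-0.6},
    {"dp":[-60,0,0],"twist":[0,0,-0.72],"hand":-0.6},
    {"dp":[-76,0,0],"twist":[0,0,-0.9],"hand":-0.6},
  ],
)

```text
clock: 5.42
tool_pos: [0.5066, 0.1223, 0.2178]
eef_rot: [0.296, 0.955, -0.001, -0.001]
contact_force: [-0.6, -0.1, -1.7]
opening: 0.347
finger_force: 25.0
```

Call:
step_arm(
  motion=[
    {"dp":[0,0,0],"twist":[0,0,-0.17],"hand":-0.6},
    {"dp":[0,0,0],"twist":[0,0,-0.34],"hand":-0.6},
    {"dp":[0,0,0],"twist":[0,0,-0.51],"hand":-0.6},
    {"dp":[0,0,0],"twist":[0,0,-0.51],"hand":-0.6},
  ],
)

```text
clock: 5.92
tool_pos: [0.5066, 0.1228, 0.2178]
eef_rot: [0.05, 0.999, -0.0, -0.001]
contact_force: [0.1, -0.2, -1.3]
opening: 0.352
finger_force: 25.0
```

Run:
```python
from h import *
st=r.get_state(); print(st["tool_pos"].round(4),st["opening"]*88,st["q"].round(2))
print(go([.508,.124,.119],3.046))
for c in ("top","side"):
    s=r.snapshot(c); save(c+"2.png",cv2.resize(s["pixels"][110:250,150:350] if c=="top" else s["pixels"][120:240,270:450],None,fx=3.5,fy=3.5,interpolation=2))
```

```text
[0.5066 0.1228 0.2178] 30.999072843526093 [ 0.22  0.77 -0.94  1.9   0.8   0.9   0.34]
(array([-1.5,  1.4, 98.7]), array([-0.001, -0.002, -0.004]))
```

View pics/side2.png

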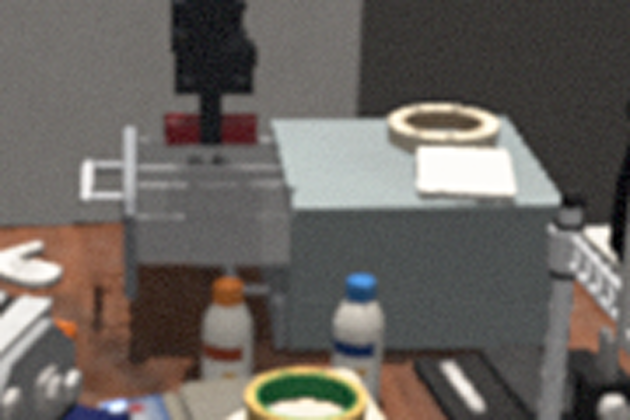

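Side crop: the red set hangs lengthwise and level at (210,128), clear of the panel (130) and the carcass edge (275). Lowering it.

Call:
step_arm(
  motion=[
    {"dp":[-1,1,30],"twist":[0,0,0],"hand":-0.6},
    {"dp":[-1,1,60],"twist":[0,0,0],"hand":-0.6},
    {"dp":[-1,1,80],"twist":[0,0,0],"hand":-0.6},
    {"dp":[-1,1,90],"twist":[0,0,0],"hand":-0.6},
    {"dp":[-1,1,93],"twist":[0,0,0],"hand":-0.6},
  ],
)

```text
clock: 6.65
tool_pos: [0.5082, 0.1244, 0.1258]
eef_rot: [0.049, 0.999, -0.0, -0.0]
contact_force: [-0.6, -0.2, -1.2]
opening: 0.353
finger_force: 25.0
```

Call:
step_arm(
  motion=[
    {"dp":[0,0,2],"twist":[0,0,0],"hand":-0.6},
    {"dp":[0,0,4],"twist":[0,0,0],"hand":-0.6},
    {"dp":[0,0,5],"twist":[0,0,0],"hand":-0.6},
  ],
)

```text
clock: 7.02
tool_pos: [0.5085, 0.1243, 0.1213]
eef_rot: [0.049, 0.999, 0.0, 0.0]
contact_force: [-0.9, 0.1, -1.2]
opening: 0.344
finger_force: 25.0
```

Call:
step_arm(
  motion=[
    {"dp":[0,0,1],"twist":[0,0,0],"hand":-0.6},
    {"dp":[0,0,2],"twist":[0,0,0],"hand":-0.6},
    {"dp":[0,0,2],"twist":[0,0,0],"hand":-0.6},
  ],
)

```text
clock: 7.4
tool_pos: [0.5084, 0.1243, 0.1198]
eef_rot: [0.049, 0.999, -0.0, 0.001]
contact_force: [-0.2, -1.0, 5.8]
opening: 0.347
finger_force: 25.0
```

Floor contact at about 6 N. I open only slightly because the compartment is narrow, then lift.

Call:
step_arm(
  motion=[
    {"dp":[0,0,-1],"twist":[0,0,0],"hand":-0.15},
    {"dp":[0,0,-1],"twist":[0,0,0],"hand":-0.11},
    {"dp":[0,0,-1],"twist":[0,0,0],"hand":-0.11},
    {"dp":[0,0,-1],"twist":[0,0,0],"hand":-0.11},
  ],
)

```text
clock: 7.9
tool_pos: [0.5083, 0.1243, 0.1199]
eef_rot: [0.049, 0.999, 0.0, -0.0]
contact_force: [0.8, 0.2, -1.4]
opening: 0.444
finger_force: 0.0
```

Call:
step_arm(
  motion=[
    {"dp":[0,0,-10],"twist":[0,0,0],"hand":-0.11},
    {"dp":[0,0,-40],"twist":[0,0,0],"hand":-0.11},
    {"dp":[0,0,-90],"twist":[0,0,0],"hand":-0.11},
    {"dp":[50,0,-130],"twist":[0,0,0],"hand":-0.5},
    {"dp":[110,0,-150],"twist":[0,0,0],"hand":-1},
  ],
)

```text
clock: 8.52
tool_pos: [0.4006, 0.1361, 0.2715]
eef_rot: [0.05, 0.999, 0.001, 0.002]
contact_force: [0.2, 0.7, 0.1]
opening: 0.243
finger_force: 0.0
```

Call:
step_arm(
  motion=[
    {"dp":[50,0,0],"twist":[0,0,0],"hand":-1},
    {"dp":[100,-30,0],"twist":[0,0,0],"hand":-1},
    {"dp":[100,-80,0],"twist":[0,0,0],"hand":-1},
  ],
)

```text
clock: 8.9
tool_pos: [0.291, 0.0654, 0.2701]
eef_rot: [0.044, 0.999, -0.001, 0.001]
contact_force: [1.3, -0.4, -0.3]
opening: 0.006
finger_force: 0.0
```

Run:
```python
from h import *
st=r.get_state(); print(st["clock"],st["tool_pos"].round(4),st["opening"]*88,st["q"].round(2),st["eef_rot"].round(3))
s=r.snapshot("top"); np.savez("top3.npz",**s); save("top3.png",cv2.resize(s["pixels"][110:250,150:350],None,fx=3.5,fy=3.5,interpolation=2))
P=cloud(s);I=s["pixels"].astype(int);x,y,z=P[...,0],P[...,1],P[...,2]
m=(I[...,0]>1.6*I[...,1])&(I[...,0]>1.6*I[...,2])&(I[...,0]>70)&(x>.45)&(x<.57)&(y>.08)&(y<.17)&(z>.08)
q=P[m]; print(len(q),np.percentile(q,[5,50,95],axis=0).round(3).tolist())
```

```text
8.9 [0.291  0.0654 0.2701] 0.5359368754539238 [ 0.41  0.43 -1.12  2.41  0.67  0.65  0.24] [ 0.044  0.999 -0.001  0.001]
135 [[0.471, 0.107, 0.102], [0.507, 0.114, 0.115], [0.543, 0.139, 0.119]]
```

View pics/top3.png

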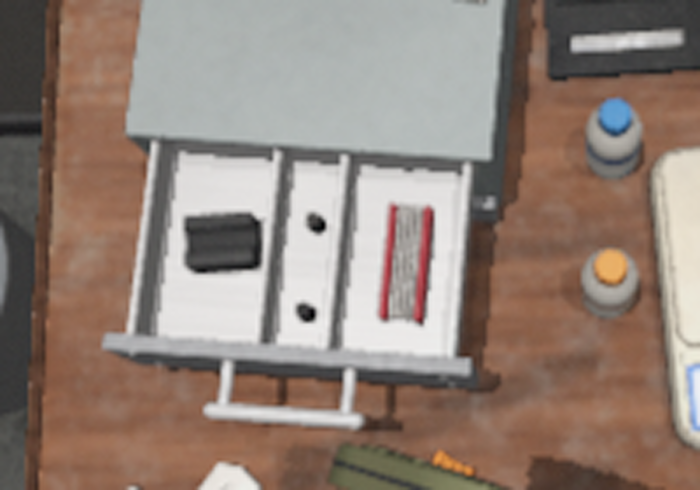

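The set lies flat, lengthwise, in the right compartment at crop (407,262); its top is 116 mm above the bench, as it should be. The block, bottles and pull at crop (285,413) are unmoved. Now the shut fingers go in front of the pull.

Run:
```python
from h import *
print(go([.362,.206,.27],3.046),go([.362,.206,.122],3.046))
```

```text
(array([-57.2, 156.2,  -3.3]), array([-0.011, -0.003, -0.005])) (array([-57.7, 157.9, 144.7]), array([-0.011, -0.003, -0.005]))
```

Call:
step_arm(
  motion=[
    {"dp":[-20,50,0],"twist":[0,0,0],"hand":-1},
    {"dp":[-40,105,0],"twist":[0,0,0],"hand":-1},
    {"dp":[-57,156,0],"twist":[0,0,0],"hand":-1},
    {"dp":[-57,156,0],"twist":[0,0,0],"hand":-1},
    {"dp":[-57,156,0],"twist":[0,0,0],"hand":-1},
  ],
)

```text
clock: 9.57
tool_pos: [0.3649, 0.2139, 0.2692]
eef_rot: [0.049, 0.999, -0.001, -0.0]
contact_force: [0.2, -0.6, -0.1]
opening: 0.005
finger_force: 0.0
```

Run:
```python
from h import *
st=r.get_state();print(st["clock"],st["tool_pos"].round(4),st["q"].round(2))
print(go([.362,.206,.122],3.046))
```

```text
9.575 [0.3649 0.2139 0.2692] [ 0.02  0.58 -1.02  2.11  0.68  0.83  0.05]
(array([  2. ,  -7.9, 147.3]), array([-0.002, -0.   , -0.002]))
```

Call:
step_arm(
  motion=[
    {"dp":[3,-8,50],"twist":[0,0,0],"hand":-1},
    {"dp":[3,-8,100],"twist":[0,0,0],"hand":-1},
    {"dp":[3,-8,135],"twist":[0,0,0],"hand":-1},
    {"dp":[3,-8,147],"twist":[0,0,0],"hand":-1},
    {"dp":[3,-8,147],"twist":[0,0,0],"hand":-1},
  ],
)

```text
clock: 10.2
tool_pos: [0.3611, 0.2051, 0.122]
eef_rot: [0.049, 0.999, -0.001, -0.001]
contact_force: [-0.7, 0.1, -0.0]
opening: 0.003
finger_force: 0.0
```

Call:
step_arm(
  motion=[
    {"dp":[-5,0,0],"twist":[0,0,0],"hand":-1},
    {"dp":[-10,0,0],"twist":[0,0,0],"hand":-1},
    {"dp":[-15,0,0],"twist":[0,0,0],"hand":-1},
    {"dp":[-20,0,0],"twist":[0,0,0],"hand":-1},
    {"dp":[-25,0,0],"twist":[0,0,0],"hand":-1},
  ],
)

```text
clock: 10.82
tool_pos: [0.3864, 0.2046, 0.1224]
eef_rot: [0.049, 0.999, 0.0, -0.0]
contact_force: [-2.4, -0.5, 1.3]
opening: 0.006
finger_force: 1.1
```

Call:
step_arm(
  motion=[
    {"dp":[-6,0,0],"twist":[0,0,0],"hand":-1},
    {"dp":[-12,0,0],"twist":[0,0,0],"hand":-1},
    {"dp":[-18,0,0],"twist":[0,0,0],"hand":-1},
    {"dp":[-24,0,0],"twist":[0,0,0],"hand":-1},
    {"dp":[-30,0,0],"twist":[0,0,0],"hand":-1},
  ],
)

```text
clock: 11.45
tool_pos: [0.4169, 0.2017, 0.1223]
eef_rot: [0.049, 0.999, 0.0, 0.0]
contact_force: [-1.3, 0.9, 1.6]
opening: 0.005
finger_force: 1.1
```

Call:
step_arm(
  motion=[
    {"dp":[-6,0,0],"twist":[0,0,0],"hand":-1},
    {"dp":[-12,0,0],"twist":[0,0,0],"hand":-1},
    {"dp":[-18,0,0],"twist":[0,0,0],"hand":-1},
    {"dp":[-24,0,0],"twist":[0,0,0],"hand":-1},
    {"dp":[-30,0,0],"twist":[0,0,0],"hand":-1},
  ],
)

```text
clock: 12.08
tool_pos: [0.4467, 0.1986, 0.1223]
eef_rot: [0.049, 0.999, -0.0, -0.0]
contact_force: [-1.1, 0.9, 1.9]
opening: 0.008
finger_force: 1.1
```

Run:
```python
from h import *
st=r.get_state();print(st["clock"],st["tool_pos"].round(4),st["q"].round(2))
s=r.snapshot("top"); save("top4.png",cv2.resize(s["pixels"][110:250,150:350],None,fx=3.5,fy=3.5,interpolation=2))
s=r.snapshot("side"); P=cloud(s);x,y,z=P[...,0],P[...,1],P[...,2]
save("side4.png",cv2.resize(s["pixels"][120:240,270:450],None,fx=3.5,fy=3.5,interpolation=2))
```

```text
12.075 [0.4467 0.1986 0.1223] [-0.07  0.86 -0.75  2.07  1.03  0.64 -0.06]
```

View pics/side4.png

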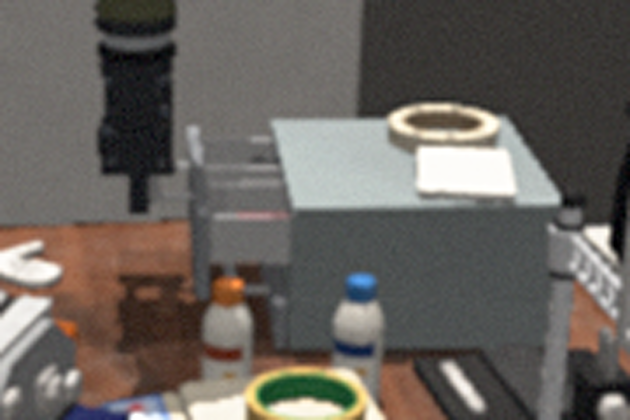

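Side crop: the fingers (138,190) bear on the pull, and the drawer is about half in with the set passing under the edge. Going on.

Call:
step_arm(
  motion=[
    {"dp":[-6,0,0],"twist":[0,0,0],"hand":-1},
    {"dp":[-12,0,0],"twist":[0,0,0],"hand":-1},
    {"dp":[-18,0,0],"twist":[0,0,0],"hand":-1},
    {"dp":[-24,0,0],"twist":[0,0,0],"hand":-1},
    {"dp":[-30,0,0],"twist":[0,0,0],"hand":-1},
  ],
)

```text
clock: 12.8
tool_pos: [0.4761, 0.1958, 0.1222]
eef_rot: [0.049, 0.999, -0.0, -0.0]
contact_force: [-3.6, 1.2, 0.9]
opening: 0.007
finger_force: 1.7
```

Call:
step_arm(
  motion=[
    {"dp":[-3,0,0],"twist":[0,0,0],"hand":-1},
    {"dp":[-6,0,0],"twist":[0,0,0],"hand":-1},
    {"dp":[-9,0,0],"twist":[0,0,0],"hand":-1},
    {"dp":[-11,0,0],"twist":[0,0,0],"hand":-1},
    {"dp":[-13,0,0],"twist":[0,0,0],"hand":-1},
  ],
)

```text
clock: 13.42
tool_pos: [0.4891, 0.1944, 0.1222]
eef_rot: [0.049, 0.999, -0.0, -0.0]
contact_force: [-4.0, -0.3, -0.1]
opening: 0.005
finger_force: 1.6
```

Call:
step_arm(
  motion=[
    {"dp":[-1,0,0],"twist":[0,0,0],"hand":-1},
    {"dp":[-2,0,0],"twist":[0,0,0],"hand":-1},
    {"dp":[-3,0,0],"twist":[0,0,0],"hand":-1},
  ],
)

```text
clock: 13.8
tool_pos: [0.4921, 0.1942, 0.1223]
eef_rot: [0.049, 0.999, -0.0, -0.0]
contact_force: [-3.2, 0.2, -1.4]
opening: 0.005
finger_force: 1.5
```

Call:
step_arm(
  motion=[
    {"dp":[-1,0,0],"twist":[0,0,0],"hand":-1},
    {"dp":[-2,0,0],"twist":[0,0,0],"hand":-1},
    {"dp":[-3,0,0],"twist":[0,0,0],"hand":-1},
  ],
)

```text
clock: 14.18
tool_pos: [0.4952, 0.1939, 0.1223]
eef_rot: [0.049, 0.999, -0.0, 0.0]
contact_force: [-3.3, -0.4, -0.9]
opening: 0.003
finger_force: 1.5
```

Call:
step_arm(
  motion=[
    {"dp":[-1,0,0],"twist":[0,0,0],"hand":-1},
    {"dp":[-2,0,0],"twist":[0,0,0],"hand":-1},
  ],
)

```text
clock: 14.42
tool_pos: [0.4971, 0.1937, 0.1223]
eef_rot: [0.049, 0.999, -0.0, -0.0]
contact_force: [-2.6, -0.2, -1.4]
opening: 0.006
finger_force: 1.5
```

Call:
step_arm(
  motion=[
    {"dp":[-1,0,0],"twist":[0,0,0],"hand":-1},
    {"dp":[-2,0,0],"twist":[0,0,0],"hand":-1},
  ],
)

```text
clock: 14.68
tool_pos: [0.4991, 0.1935, 0.1223]
eef_rot: [0.049, 0.999, -0.0, -0.0]
contact_force: [-3.4, 0.5, -1.2]
opening: 0.005
finger_force: 1.5
```

Call:
step_arm(
  motion=[
    {"dp":[-1,0,0],"twist":[0,0,0],"hand":-1},
    {"dp":[-2,0,0],"twist":[0,0,0],"hand":-1},
  ],
)

```text
clock: 14.92
tool_pos: [0.5011, 0.1933, 0.1223]
eef_rot: [0.049, 0.999, -0.0, 0.0]
contact_force: [-2.4, 0.8, -1.3]
opening: 0.003
finger_force: 1.5
```

Call:
step_arm(
  motion=[
    {"dp":[-1,0,0],"twist":[0,0,0],"hand":-1},
    {"dp":[-2,0,0],"twist":[0,0,0],"hand":-1},
  ],
)

```text
clock: 15.18
tool_pos: [0.5031, 0.1931, 0.1223]
eef_rot: [0.049, 0.999, -0.0, 0.0]
contact_force: [-1.9, 0.2, -1.9]
opening: 0.003
finger_force: 1.5
```

Call:
step_arm(
  motion=[
    {"dp":[-1,0,0],"twist":[0,0,0],"hand":-1},
    {"dp":[-2,0,0],"twist":[0,0,0],"hand":-1},
  ],
)

```text
clock: 15.42
tool_pos: [0.5051, 0.1929, 0.1223]
eef_rot: [0.049, 0.999, -0.0, 0.0]
contact_force: [-2.5, 0.3, -1.1]
opening: 0.008
finger_force: 1.5
```

Call:
step_arm(
  motion=[
    {"dp":[-1,0,0],"twist":[0,0,0],"hand":-1},
    {"dp":[-2,0,0],"twist":[0,0,0],"hand":-1},
  ],
)

```text
clock: 15.68
tool_pos: [0.5071, 0.1927, 0.1223]
eef_rot: [0.049, 0.999, -0.0, -0.0]
contact_force: [-3.2, 0.1, -1.9]
opening: 0.002
finger_force: 1.9
```

Call:
step_arm(
  motion=[
    {"dp":[-1,0,0],"twist":[0,0,0],"hand":-1},
    {"dp":[-2,0,0],"twist":[0,0,0],"hand":-1},
  ],
)

```text
clock: 15.92
tool_pos: [0.508, 0.1931, 0.1223]
eef_rot: [0.048, 0.999, 0.0, -0.001]
contact_force: [-6.4, 1.7, 0.1]
opening: 0.006
finger_force: 3.4
```

The resistance has begun; from here I go in single millimetres.

Call:
step_arm(
  motion=[
    {"dp":[-1,0,0],"twist":[0,0,0],"hand":-1},
    {"dp":[-1,0,0],"twist":[0,0,0],"hand":-1},
  ],
)

```text
clock: 16.18
tool_pos: [0.5082, 0.1932, 0.1222]
eef_rot: [0.048, 0.999, 0.0, -0.001]
contact_force: [-7.5, 1.4, 0.2]
opening: 0.005
finger_force: 3.8
```

Call:
step_arm(
  motion=[
    {"dp":[-1,0,0],"twist":[0,0,0],"hand":-1},
  ],
)

```text
clock: 16.3
tool_pos: [0.5083, 0.1932, 0.1222]
eef_rot: [0.048, 0.999, 0.0, -0.002]
contact_force: [-10.4, 2.2, 2.0]
opening: 0.006
finger_force: 5.4
```

Run:
```python
from h import *
s=r.snapshot("top"); P=cloud(s)
a=-.0965; ux=np.array([np.cos(a),np.sin(a)]); uy=np.array([-np.sin(a),np.cos(a)]); o=np.array([.588,.1985])
def L(s,P): d=P[...,:2]-o; return d@ux*1000,d@uy*1000,P[...,2]*1000
s0=dict(np.load("top3.npz"))
for n,ss in (("before",s0),("now",s)):
    X,Y,Z=L(ss,cloud(ss)); u=None
    for y0 in (-110,-80,-50,0,50,80,110):
        m=(abs(Y-y0)<6)&(Z>136)&(Z<147)&(X>-170)&(X<0); c=(abs(Y-y0)<6)&(Z>146)&(Z<156)&(X>-12)&(X<60)
        print(n,y0,m.sum(),np.percentile(X[m],[5,50,95]).round() if m.sum()>3 else "","cab front",np.percentile(X[c],[0,3]).round() if c.sum() else "")
st=r.get_state();print(st["clock"],st["tool_pos"].round(4),st["contact_force"].round(1),st["moment"].round(2))
s2=r.snapshot("side"); save("two.png",np.vstack([cv2.resize(s["pixels"][125:235,170:330],(640,300),interpolation=2)[:, :],cv2.resize(s2["pixels"][130:230,280:440],(640,290),interpolation=2)]))
```

```text
before -110 27 [-152. -146. -140.] cab front [-1. -0.]
before -80 27 [-152. -145.  -42.] cab front [-1.  0.]
before -50 29 [-152. -145.   -1.] cab front [-2.  0.]
before 0 24 [-151. -146. -141.] cab front [-1. -0.]
before 50 30 [-152. -147.  -64.] cab front [-2. -0.]
before 80 30 [-152. -148.   -1.] cab front [-2. -0.]
before 110 27 [-152. -147.   -2.] cab front [-2. -1.]
now -110 0  cab front 
now -80 0  cab front 
now -50 2  cab front 
now 0 0  cab front 
now 50 0  cab front 
now 80 0  cab front 
now 110 0  cab front 
16.35 [0.5083 0.1933 0.1222] [-9.2  1.5  1.9] [ 0.35  1.58 -0.03]
```

View pics/two.png

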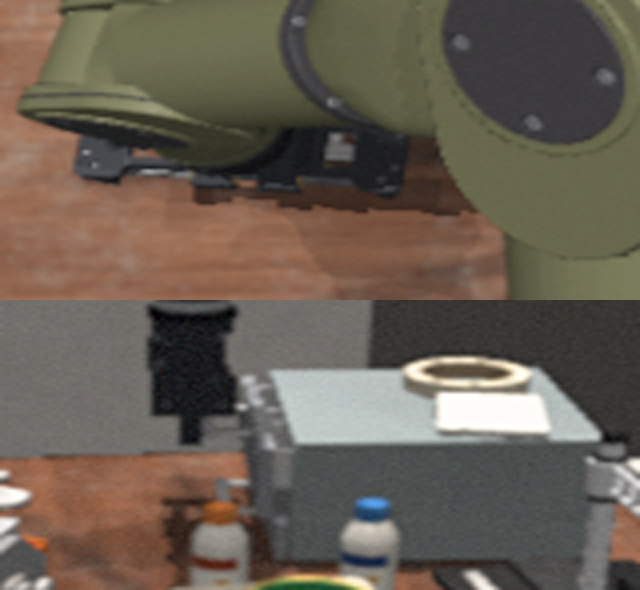

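The top half of the picture shows the arm covering the drawer. In the side half the drawer is nearly in, the gripper at (190,400) is clear of the panel and nothing is jammed. The remaining gap is about 18 mm, which suits the catch's first resistance, so I push on gently.

Call:
step_arm(
  motion=[
    {"dp":[-1,0,0],"twist":[0,0,0],"hand":-1},
  ],
)

```text
clock: 16.52
tool_pos: [0.5085, 0.1933, 0.1222]
eef_rot: [0.048, 0.999, 0.0, -0.003]
contact_force: [-12.8, 1.6, 3.4]
opening: 0.005
finger_force: 6.4
```

Call:
step_arm(
  motion=[
    {"dp":[-1,0,0],"twist":[0,0,0],"hand":-1},
  ],
)

```text
clock: 16.65
tool_pos: [0.5086, 0.1933, 0.1222]
eef_rot: [0.047, 0.999, 0.0, -0.003]
contact_force: [-15.5, 1.9, 3.9]
opening: 0.004
finger_force: 7.4
```

The force is rising steeply with little travel. Before pushing harder I measure the gap from the side view.

Run:
```python
from h import *
a=-.0965; ux=np.array([np.cos(a),np.sin(a)]); uy=np.array([-np.sin(a),np.cos(a)]); o=np.array([.588,.1985-.0136])
s=r.snapshot("side"); st=r.get_state(); print(st["tool_pos"].round(4),st["contact_force"].round(1))
for n,ss in (("start",dict(np.load("side0.npz"))),("now",s)):
    P=cloud(ss);d=P[...,:2]-o;X=d@ux*1000;Y=d@uy*1000;Z=P[...,2]*1000
    for lo,hi in ((62,85),(85,110),(110,138)):
        m=(Y<-118)&(Y>-140)&(Z>lo)&(Z<hi)&(X>-170)&(X<20)
        print(n,lo,m.sum(),np.histogram(X[m],range(-170,25,5))[0].tolist())
A=s["pixels"]; B=dict(np.load("side0.npz"))["pixels"]
save("side6.png",cv2.resize(A[155:235,330:390],(600,600)[:2],interpolation=cv2.INTER_CUBIC))
```

```text
[0.5086 0.1933 0.1222] [-13.3   1.    4. ]
start 62 69 [0, 0, 0, 0, 12, 6, 3, 0, 0, 0, 0, 0, 0, 0, 0, 0, 0, 0, 0, 0, 0, 0, 0, 0, 0, 0, 0, 0, 0, 0, 0, 0, 0, 4, 9, 14, 7, 14]
start 85 70 [0, 0, 0, 0, 15, 8, 0, 0, 0, 0, 0, 0, 0, 0, 0, 0, 0, 0, 0, 0, 0, 0, 0, 0, 0, 0, 0, 0, 0, 0, 0, 0, 0, 4, 7, 14, 12, 10]
start 110 76 [0, 0, 0, 3, 13, 7, 0, 0, 0, 0, 0, 0, 0, 0, 0, 0, 0, 0, 0, 0, 0, 0, 0, 0, 0, 0, 0, 0, 0, 0, 0, 0, 0, 2, 16, 8, 15, 12]
now 62 68 [0, 0, 0, 0, 0, 0, 0, 0, 0, 0, 0, 0, 0, 0, 0, 0, 0, 0, 0, 0, 0, 0, 0, 0, 0, 0, 0, 0, 5, 6, 11, 0, 0, 5, 7, 13, 8, 13]
now 85 71 [0, 0, 0, 0, 0, 0, 0, 0, 0, 0, 0, 0, 0, 0, 0, 0, 0, 0, 0, 0, 0, 0, 0, 0, 0, 0, 0, 0, 5, 6, 13, 0, 0, 6, 9, 12, 13, 7]
now 110 79 [0, 0, 0, 0, 0, 0, 0, 0, 0, 0, 0, 0, 0, 0, 0, 0, 0, 0, 0, 0, 0, 0, 0, 0, 0, 0, 0, 0, 4, 14, 11, 0, 0, 0, 14, 10, 17, 9]
```

View pics/side6.png

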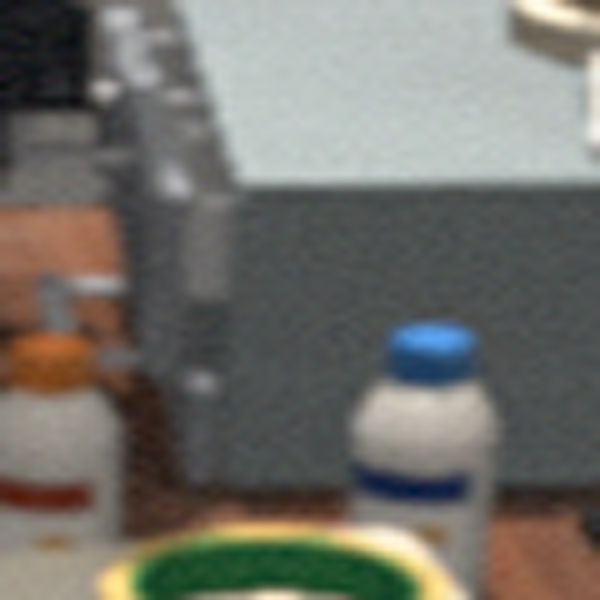

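Side crop: the panel's edge at about (160–190, 180–480) stands some 15 mm off the carcass, square and not jammed. The force is about what the catch should need, so I keep to 1 mm steps.

Call:
step_arm(
  motion=[
    {"dp":[-1,0,0],"twist":[0,0,0],"hand":-1},
  ],
)

```text
clock: 16.82
tool_pos: [0.5087, 0.1933, 0.1222]
eef_rot: [0.047, 0.999, -0.0, -0.004]
contact_force: [-16.1, 2.3, 6.0]
opening: 0.007
finger_force: 8.4
```

Call:
step_arm(
  motion=[
    {"dp":[-1,0,0],"twist":[0,0,0],"hand":-1},
  ],
)

```text
clock: 16.95
tool_pos: [0.5089, 0.1933, 0.1222]
eef_rot: [0.047, 0.999, -0.0, -0.005]
contact_force: [-18.3, 1.5, 6.3]
opening: 0.006
finger_force: 9.4
```

Call:
step_arm(
  motion=[
    {"dp":[-1,0,0],"twist":[0,0,0],"hand":-1},
  ],
)

```text
clock: 17.08
tool_pos: [0.509, 0.1933, 0.1222]
eef_rot: [0.047, 0.999, -0.0, -0.005]
contact_force: [-20.8, 1.7, 6.6]
opening: 0.003
finger_force: 10.4
```

The push is at 20 N with no give, and the tool is also pressing down about 6 N. I unload before going further and see where the drawer rests.

Call:
step_arm(
  motion=[
    {"dp":[4,0,0],"twist":[0,0,0],"hand":-1},
    {"dp":[7,0,0],"twist":[0,0,0],"hand":-1},
    {"dp":[7,0,0],"twist":[0,0,0],"hand":-1},
  ],
)

```text
clock: 17.45
tool_pos: [0.5082, 0.1932, 0.1223]
eef_rot: [0.048, 0.999, 0.0, -0.001]
contact_force: [-6.0, 1.1, -0.7]
opening: 0.004
finger_force: 3.2
```

Call:
step_arm(
  motion=[
    {"dp":[3,0,0],"twist":[0,0,0],"hand":-1},
    {"dp":[3,0,0],"twist":[0,0,0],"hand":-1},
  ],
)

```text
clock: 17.7
tool_pos: [0.5075, 0.1926, 0.1227]
eef_rot: [0.049, 0.999, -0.0, 0.001]
contact_force: [0.1, 0.8, 0.4]
opening: 0.007
finger_force: 0.0
```

Run:
```python
from h import *
a=-.0965; ux=np.array([np.cos(a),np.sin(a)]); uy=np.array([-np.sin(a),np.cos(a)]); o=np.array([.588,.1985-.0136])
st=r.get_state(); print(st["tool_pos"].round(4),st["contact_force"].round(1),st["q"].round(3))
ims=np.mean([r.snapshot("side")["pixels"].astype(float).mean(2) for _ in range(3)],0)
s=dict(np.load("side0.npz")); im0=s["pixels"].astype(float).mean(2)
def prof(im,Xs,Y,Zs):
    out=[]
    for X in Xs:
        v=[]
        for Z in Zs:
            p=o+ux*X/1000+uy*Y/1000; q=px(s,[p[0],p[1],Z/1000]); v.append(cv2.getRectSubPix(im.astype(np.float32),(1,1),(float(q[0]),float(q[1])))[0,0])
        out.append(np.mean(v))
    return np.array(out)
Xs=np.arange(-170,30,1.0); Zs=np.arange(66,84,3)
a0=prof(im0,Xs,-127,Zs); a1=prof(ims,Xs,-127,Zs)
print("start",a0[10:45].round().tolist()); print("start cab",a0[150:190].round().tolist()); print("now -50..20",a1[120:190].round().tolist())
```

```text
[0.5075 0.1926 0.1227] [0.1 0.8 0.4] [-0.005  0.906 -0.779  1.911  0.954  0.746  0.119]
start [96.0, 96.0, 95.0, 95.0, 94.0, 93.0, 91.0, 89.0, 87.0, 85.0, 83.0, 82.0, 80.0, 79.0, 78.0, 75.0, 73.0, 71.0, 65.0, 60.0, 54.0, 50.0, 47.0, 43.0, 42.0, 42.0, 42.0, 42.0, 42.0, 43.0, 43.0, 42.0, 42.0, 42.0, 42.0]
start cab [70.0, 69.0, 70.0, 71.0, 72.0, 73.0, 74.0, 75.0, 74.0, 72.0, 70.0, 70.0, 69.0, 69.0, 69.0, 70.0, 70.0, 72.0, 75.0, 78.0, 79.0, 79.0, 80.0, 80.0, 80.0, 80.0, 80.0, 80.0, 80.0, 80.0, 80.0, 80.0, 79.0, 80.0, 80.0, 80.0, 80.0, 80.0, 80.0, 79.0]
now -50..20 [87.0, 84.0, 82.0, 83.0, 84.0, 86.0, 87.0, 89.0, 91.0, 90.0, 90.0, 89.0, 87.0, 83.0, 80.0, 77.0, 75.0, 74.0, 72.0, 73.0, 74.0, 74.0, 76.0, 77.0, 78.0, 78.0, 78.0, 78.0, 77.0, 75.0, 74.0, 72.0, 72.0, 71.0, 70.0, 70.0, 69.0, 69.0, 68.0, 68.0, 68.0, 67.0, 67.0, 66.0, 67.0, 68.0, 69.0, 71.0, 73.0, 76.0, 77.0, 78.0, 79.0, 80.0, 79.0, 79.0, 78.0, 78.0, 79.0, 79.0, 79.0, 79.0, 78.0, 78.0, 78.0, 78.0, 78.0, 78.0, 78.0, 78.0]
```

Unloaded, the drawer rests about 18 mm open, so this is the rollers' preload and not the stops. I push again, a little further, and watch for the give.

Call:
step_arm(
  motion=[
    {"dp":[-4,0,0],"twist":[0,0,0],"hand":-1},
    {"dp":[-7,0,0],"twist":[0,0,0],"hand":-1},
    {"dp":[-10,0,0],"twist":[0,0,0],"hand":-1},
    {"dp":[-11,0,0],"twist":[0,0,0],"hand":-1},
  ],
)

```text
clock: 18.35
tool_pos: [0.5092, 0.1927, 0.1223]
eef_rot: [0.047, 0.999, -0.001, -0.006]
contact_force: [-20.4, -0.6, 13.5]
opening: 0.009
finger_force: 10.5
```

Call:
step_arm(
  motion=[
    {"dp":[-1,0,0],"twist":[0,0,0],"hand":-1},
  ],
)

```text
clock: 18.48
tool_pos: [0.5094, 0.1928, 0.1223]
eef_rot: [0.046, 0.999, -0.001, -0.007]
contact_force: [-22.4, 0.2, 13.8]
opening: 0.006
finger_force: 11.1
```

The tool is pressing down 14 N on the bar, which cocks the drawer. I relieve that by raising the target.

Call:
step_arm(
  motion=[
    {"dp":[0,0,-2],"twist":[0,0,0],"hand":-1},
    {"dp":[0,0,-3],"twist":[0,0,0],"hand":-1},
  ],
)

```text
clock: 18.73
tool_pos: [0.511, 0.1917, 0.1235]
eef_rot: [0.047, 0.999, -0.001, -0.006]
contact_force: [-13.0, 1.5, -5.6]
opening: 0.007
finger_force: 6.3
```

It moved in. Continuing.

Call:
step_arm(
  motion=[
    {"dp":[0,0,0],"twist":[0,0,0],"hand":-1},
  ],
)

```text
clock: 18.85
tool_pos: [0.5121, 0.1917, 0.1236]
eef_rot: [0.047, 0.999, -0.001, -0.005]
contact_force: [-10.9, 2.3, -5.1]
opening: 0.005
finger_force: 5.3
```

Call:
step_arm(
  motion=[
    {"dp":[-1,0,0],"twist":[0,0,0],"hand":-1},
  ],
)

```text
clock: 18.98
tool_pos: [0.5153, 0.1914, 0.1239]
eef_rot: [0.048, 0.999, -0.001, -0.003]
contact_force: [-0.9, -0.3, 0.3]
opening: 0.006
finger_force: 0.0
```

The force is gone and the finger is free: that was the snap. Backing off at once.

Call:
step_arm(
  motion=[
    {"dp":[15,0,0],"twist":[0,0,0],"hand":-1},
    {"dp":[50,0,0],"twist":[0,0,0],"hand":-1},
    {"dp":[90,0,0],"twist":[0,0,0],"hand":-1},
    {"dp":[110,0,-50],"twist":[0,0,0],"hand":-1},
    {"dp":[120,0,-100],"twist":[0,0,0],"hand":-1},
  ],
)

```text
clock: 19.6
tool_pos: [0.3984, 0.2034, 0.2263]
eef_rot: [0.048, 0.999, -0.001, -0.001]
contact_force: [1.2, 0.2, 0.2]
opening: 0.006
finger_force: 0.0
```

Call:
step_arm(
  motion=[
    {"dp":[20,-60,-20],"twist":[0,0,0],"hand":-1},
    {"dp":[40,-120,-30],"twist":[0,0,0],"hand":-1},
    {"dp":[40,-150,-30],"twist":[0,0,0],"hand":-1},
    {"dp":[40,-150,-30],"twist":[0,0,0],"hand":-1},
  ],
)

```text
clock: 20.1
tool_pos: [0.3447, 0.0551, 0.2553]
eef_rot: [0.051, 0.999, -0.001, -0.0]
contact_force: [0.5, 0.1, 0.1]
opening: 0.003
finger_force: 0.0
```

Run:
```python
from h import *
a=-.0965; ux=np.array([np.cos(a),np.sin(a)]); uy=np.array([-np.sin(a),np.cos(a)]); o=np.array([.588,.1985-.0136])
s=r.snapshot("top"); P=cloud(s);d=P[...,:2]-o;X=d@ux*1000;Y=d@uy*1000;Z=P[...,2]*1000
for y0 in (-100,-60,0,60,100):
    m=(abs(Y-y0)<8)&(Z>134)&(Z<147)&(X>-60)&(X<15); print(y0,m.sum(),np.percentile(X[m],[5,50,95]).round() if m.sum()>3 else "")
s2=r.snapshot("side"); A=cv2.resize(s["pixels"][80:250,170:360],(570,340)); B=cv2.resize(s2["pixels"][140:240,300:440],(370,260))
im=np.zeros((600,570,3),np.uint8); im[:340]=A; im[340:,:370]=B; save("end.png",im)
st=r.get_state();print(st["clock"],st["tool_pos"].round(3),st["contact_force"].round(1))
for n in ("drawer_handle",):
    for d in r.search_frame("top",n)[:1]: print(w(s,d["at"]).round(3))
```

```text
-100 43 [-19. -12.  -2.]
-60 38 [-18. -13.  -7.]
0 46 [-57. -15.  -3.]
60 39 [-53. -14.  -3.]
100 38 [-19. -14.  -3.]
20.2 [0.346 0.058 0.256] [-0.1 -0.1 -0.2]
[0.569 0.192 0.132]
```

View pics/end.png

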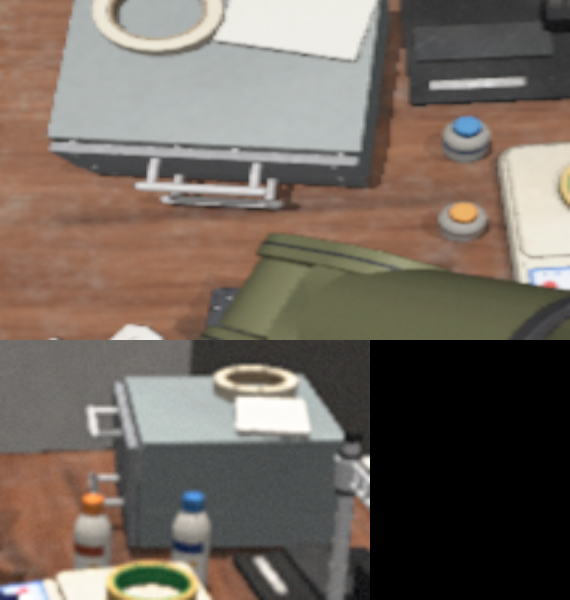

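The last picture shows the drawer home and square, with a gap of about 6–7 mm. The bottles at (465,135) and (462,220) are upright and the arm is clear. Handing in.

```bash
python3 -c "
from plant import r
print(r.finish_job())"
```

```text
the job is handed in; nothing more can be done
None
```

The hex-key set went flat into the right compartment, the drawer was pushed until the catch snapped and the arm backed off at once; I handed the job in at about 20 s, and it returned no verdict.

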